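# Clamp a two-part plaster mould

## Task

Clamp the closed plaster mould ready for casting: lift the bar clamp by its bar, set it squarely across the plain part of the mould top beside the pouring hole, one jaw hanging down on either side and the fixed jaw up against the mould, and let go of it without dropping it. Then take the sliding jaw by its grip, hold its latch tab pressed and slide the jaw in to the next notch, so that both jaws press on the mould and the released tab has sprung back with the latch down in that notch. Keep the mould upright and about where it stands, and do not disturb the other things on the bench.

Things in the scene. Friction and masses are not known exactly. Their poses are not given: they have to be found in the camera images.
- mould_a: Half of a white plaster mould: loose block 150 (x) by 50 (y) by 95 mm high, 1 kg, standing closed against its other half, 100 mm across (y) together. Origin on the bench at mid-length, on the parting plane; this half is on the -y side. A 30 mm deep pouring hole opens in the top across the parting line, x = -65 to -29 mm; the rest of the top is plain and flat.
- mould_b: The other half of the plaster mould, same size, at mould_a's +y side. Origin at the same point as mould_a's, same axes.
- mould_top (a point): On the parting line of the mould top, 95 mm up, at x = +15 mm of mould_a, amid the plain part. The clamp's bar goes across here along mould_a's y (either jaw on either side); its middle line may lie from x = -14 to +55 mm.
- clamp: Loose aluminium bar clamp, 0.8 kg, standing on the feet of its jaws. Origin on the plane of the feet under the bar; z up, y along the bar, fixed jaw at -y, sliding jaw at +y. The jaws are 56 mm wide (x), hang 62 mm below the bar's underside and as found stand open 126 mm, from y = -75 to +51. On the mould the bar's underside rests on the top, the feet 33 mm above the bench.
- bar_grip (a point): On the bar's web at y = 0, 88 mm above the feet: pinch the web here across (along clamp x) to carry the clamp; its centre of mass is within 10 mm of here. Fingertips may reach down to 67 mm above the feet. The tab and sliding grip rise to 150 mm above the feet from y = 59 mm outward.
- bar_under (a point): Underside of the bar midway between the open jaws, y = -12 mm, 62 mm above the feet. The bar runs from y = -100 to +142 mm: a foot flange 26 mm wide and 5 mm thick, on it an upright web 12 mm wide up to 98 mm above the feet, its top edge notched every 30 mm (notches 12 mm wide, 8 mm deep).
- fixed_jaw: The jaw fixed on the -y end of the bar, dark steel with a rubber face, 56 mm wide, 62 mm deep below the bar. Its origin and axes are the clamp's.
- fixed_face (a point): Middle of the fixed jaw's working face (y = -75 mm, 31 mm above the feet), which looks to the clamp's +y. It goes up against a side of the mould; if it stands more than about 8 mm off when the other jaw is slid in, the sprung pad bottoms and the mould is shoved along.
- slide (a joint): Position of the sliding jaw along the bar, m: about 0 as found, in its notch with up to 1.5 mm play each way; grows as it moves towards the fixed jaw. The next notch inward is at 0.030; there the jaws hold the mould. It slides easily (0.5 N) with the latch lifted, not at all with the latch in a notch.
- slide_grip (a point): Middle of the outer face of the sliding jaw's grip, an upright dark steel palm plate 26 mm wide (x), 8 mm thick, from 98 to 150 mm above the feet; the point is 134 mm above the feet and 54 mm outward (clamp +y) of the free pad's face. One finger bears here, the other on the latch tab.
- latch_tab (a point): Middle of the inner face of the latch tab, a bright steel thumb plate 26 mm wide (x), 34 mm tall, facing the fixed jaw, 44 mm from slide_grip as found and equally high. Squeezing tab and palm plate together along the bar until they measure about 32 mm over both presses the tab fully.
- latch (a joint): Angle of the latch lever, rad: 0 with its nose fully down in a notch, 0.32 with the tab fully pressed (12 mm of tab travel); the nose clears the notch above 0.26 and stays near 0.26 while it rides on the bar between notches. Spring at the tab: 5 N to start, 9 N fully pressed. The rounded nose drops into a notch within about 2 mm.
- pad (a joint): How far the sliding jaw's rubber pad is pushed back on its springs, m: 0 free, 0.012 bottomed; 4 N to start and 0.7 N per mm more. With the sliding jaw at its next notch and both jaws on the mould it is about 0.004.
- pad_face (a point): Middle of the face of the sliding jaw's sprung pad, 50 mm wide and 50 mm tall, 31 mm above the feet, looking to the clamp's -y.
- clay_bowl: Bystander: a clay bowl, 110 mm across, 45 mm high. Origin at its foot.
- paint_jar: Bystander: a closed jar 64 mm across, 75 mm high. Origin at its foot.
- clay_candlestick: Bystander: a clay candlestick 76 mm across, 85 mm high. Origin at its foot.
- glaze_brush: Bystander: a brush with a wooden handle lying on the bench at the robot's left. Origin under its middle.
There are look-alikes about, which are no part of the job. Leave any black look-alike of the mould_a alone.

How it is judged:
On the way, in this order (a step that is already met when the one before it is completed fails the run):
1. the clamp rests squarely across the plain part of the mould top, still open, its fixed jaw close to the mould's side, and is let go (z of bar_under in the frame of mould_a between 0.09 and 0.099 m and x of bar_under in the frame of mould_a between -0.014 and 0.055 m and angle between the y axis of clamp and the y axis of mould_a, either way round below 0.14 rad and angle between clamp's own z axis and vertical below 0.07 rad and (y of fixed_face in the frame of mould_a between 0.045 and 0.057 m or y of fixed_face in the frame of mould_a between -0.057 and -0.045 m) and value of joint slide between -0.006 and 0.006 m and value of joint latch below 0.06 rad and contact force between the fingers and clamp below 0.3 N), for 0.2 s.
2. the latch tab is held pressed and the jaw is slid off its notch (value of joint latch above 0.24 rad and value of joint slide above 0.01 m), for 0.1 s.
At the end, for the whole second after the job is handed in: Clamp at rest on the mould top, bar 14 mm one side to 55 mm other side of mid-length, square within 8 degrees, sliding jaw in the next notch (0.030 +-0.004), latch down (<0.08), pad pushed in >1.5 mm, fixed jaw pressing >2 N, clamp let go (z of bar_under in the frame of mould_a between 0.09 and 0.099 m and x of bar_under in the frame of mould_a between -0.014 and 0.055 m and angle between the y axis of clamp and the y axis of mould_a, either way round below 0.14 rad and angle between clamp's own z axis and vertical below 0.07 rad and value of joint slide between 0.026 and 0.034 m and value of joint latch below 0.08 rad and value of joint pad above 0.0015 m and contact force between fixed_jaw and anything else above 2 N and contact force between the fingers and clamp below 0.3 N and linear speed of clamp below 0.02 m/s); the robot touches nothing.
It fails at once if the clamp is let go in the air and dropped (height (world z) of clamp above 0.048 m and contact force between the fingers and clamp below 0.05 N).
It fails at once if the mould is shoved away or knocked over (distance of any of mould_a, mould_b from where it was at the start of the episode above 0.04 m or angle between any of mould_a, mould_b's own z axis and vertical above 0.15 rad).
It fails at once if another thing on the bench is disturbed (distance of any of clay_bowl, paint_jar, clay_candlestick, glaze_brush from where it was at the start of the episode above 0.03 m).
It also fails if it takes over 58 s, if anything falls off the work surface, if the arm or the gripper's body presses on something with over 40 N, if the wrist force passes 120 N, or if a joint passes its speed limit or range.

## Robot

A 7-joint arm with a two-finger parallel gripper is mounted at the origin on the work surface. World frame = base frame: x ahead of the robot, y to its left, z up, the work surface at z = 0. Lengths are in m, angles in rad, forces in N, time in s.
With the tool pointing down it reaches from about 0.4 to 0.875 m from the base axis. Payload 4.4 kg.
Tool frame: the origin (TCP) lies at the very end of the fingers, on their centre line; the grasp point (between the pads) lies 19 mm behind it; z points along the fingers, x is the direction in which the jaws open and shut, and the axes are right-handed (so a half turn about z gives the same grasp; the last joint's range is limited). The gripper opens to 85 mm and grips with 20 to 120 N. Pads are 22 mm wide; open, the fingers measure 114 mm over their backs; the gripper's body (76 mm by 85 mm) begins 54 mm behind the grasp point. The pads swing forward as they close: fully open they stand 13 mm farther back than shut.
Start: joints at [-1.338, 0.628, 0.038, 1.517, -0.027, 0.996, -0.02], TCP at [0.191, 0.621, 0.231] pointing down, gripper open.
Joint ranges: [-3.06, 3.06], [-0.37, 2.12], [-1.25, 1.32], [0.18, 2.47], [-1.1, 4.24], [0.23, 1.98], [-2.94, 2.94]. Speed limits (rad/s): [2.57, 2.57, 3.14, 3.14, 3.14, 3.14, 3.14].

## Interface

Orientations are given as a unit quaternion [x, y, z, w].
In Python, from workcell import robot, imaging gives the robot as it stands.
- The arm moves only by the tool play_rows, never from a script. Its argument "rows" is a list that holds one entry, the list of rows, each a list of 5 numbers: the finger opening in mm, from 0 to 85.4, then the shift along the tool's x, y, z in mm, then the turn about the tool's z in degrees. A call has 1 to 12 rows; each row shifts and turns the commanded pose from where the row before left it, along the tool's axes as they then stand; what a row does not reach is not made up. A row lasts 1/12 s, in which the tool goes at most 41.7 mm and 7.16 degrees, less where a joint would pass 70% of its speed; a pose out of reach is approached as far as the arm can. A call with a gripper value outside its range is refused whole. The fingers move at their own pace and stop on an object; "newtons" is the grip in N (left out, the last holds). Time passes only in rows, so rows that do not move let the fingers close. It gives the time, the measured TCP pose, the force and the opening at its end, in the units of the state.
- robot.observe(): the state, without advancing time (a new reading comes with each control period).
- imaging.grab_frame(name): name is "side" or "top" or "wrist"; returns (picture, depth): 480x640x3 uint8, red, green, blue; 480x640 float32, m along the optical axis (not along the pixel's ray), 0 where there is no reading.
- imaging.calibration(name): a dict with "fx", "fy", "cx", "cy" (pixels), "xyz" and "rotation" of the camera in the world. Camera axes: x right, y down, z forward; pixel columns grow to the right and rows downward; lengths in m; the calibration is good to about 2 mm. The wrist camera is an equidistant fisheye: a pixel r from the principal point sees the ray r / f radians off the axis. A picture is of the moment at which its call begins: read the wrist's pose just before it. calibration takes no time and is no camera call; for the wrist camera it gives the pose at the moment of the call.
- robot.close_job(): hands the job in, once; it reports no verdict.
The state is a dict: "t": time; "joints": joint angles; "joint_vel": joint speeds; "tau": joint torques, N m; "tool_pos": TCP position; "tcp_rot": TCP orientation; "force": force on the tool from outside, world axes, zero at the start; "torque": the same for the moment, N m; "opening": opening from 0.0 (shut) to 1.0 (fully open).
Only numpy, scipy, OpenCV 4.12 (cv2) and the standard library are available. Lean on these libraries where they do the work, as an engineer would, in place of code of your own. Each camera call takes 0.05 s, during which the arm holds its last target. There are 200 camera calls.

## Working session

There is one attempt and no reset: what is moved stays moved. The work goes in short steps, Python scripts to look and compute and a tool call to move; the robot and the scene stay as the last step left them, time stands still between calls to the robot, and variables do not carry over. Pictures are saved under pics/ and viewed, about 8 in all and at most 12, crops included, and the job is handed in when it is done.

Besides the shell and the picture viewer there is one more tool, called after "Request:" as name(argument=value, ...) on one line, values as JSON. play_rows: Moves the arm, as the interface text tells. Its arguments: {"type":"object","properties":{"rows":{"type":"array"},"newtons":{"type":"number"}},"required":["rows"]}

```bash
mkdir -p pics
cat > h.py <<'E'
import numpy as np, cv2
from workcell import robot, imaging
def grab(n,name=None):
    c=imaging.calibration(n); p,d=imaging.grab_frame(n)
    if name: cv2.imwrite(f'pics/{name}.png',p[:,:,::-1])
    return p,d,c
def pts(d,c):
    v,u=np.mgrid[:480,:640]; x=(u-c['cx'])/c['fx']; y=(v-c['cy'])/c['fy']
    P=np.stack([x*d,y*d,d],-1); W=P@np.array(c['rotation']).T+c['xyz']; W[d<=0]=np.nan; return W
E
python3 - <<'E'
from h import *
a=grab('top','top0'); b=grab('side','side0')
np.savez('f0.npz',tp=a[0],td=a[1],sp=b[0],sd=b[1])
for c in(a[2],b[2]): print(c)
W=pts(a[1],a[2]); 
for v in range(20,480,40): print([tuple(np.round(W[v,u],2)) for u in range(40,640,140)])
print(robot.observe())
E
```

```text
{'fx': 543.5802575263867, 'fy': 543.5802575263867, 'cx': 323.3483074739239, 'cy': 237.82328505556754, 'xyz': array([0.26826225, 0.01930463, 1.35209494]), 'rotation': array([-0.68198031,  0.72389753, -0.07697201,  0.07036002])}
{'fx': 446.2864978694163, 'fy': 446.2864978694163, 'cx': 322.19107721238623, 'cy': 231.56438868191677, 'xyz': array([0.49033231, 0.65362049, 0.83175732]), 'rotation': array([-0.01528255,  0.9352207 , -0.35355089,  0.01142202])}Traceback (most recent call last):
  File "<stdin>", line 5, in <module>
  File "h.py", line 9, in pts
    P=np.stack([x*d,y*d,d],-1); W=P@np.array(c['rotation']).T+c['xyz']; W[d<=0]=np.nan; return W
                                  ~^~~~~~~~~~~~~~~~~~~~~~~~~~
ValueError: matmul: Input operand 1 has a mismatch in its core dimension 0, with gufunc signature (n?,k),(k,m?)->(n?,m?) (size 4 is different from 3)
```

```bash
sed -i 's/^import numpy.*/&\nfrom scipy.spatial.transform import Rotation as R/; s/np.array(c\[.rotation.\]).T/R.from_quat(c["rotation"]).as_matrix().T/' h.py
python3 - <<'E'
from h import *
f=np.load('f0.npz'); W=pts(f['td'],imaging.calibration('top'))
for v in range(20,480,80): print([tuple(np.round(W[v,u],2)) for u in range(40,640,140)])
print({k:np.round(v,3) for k,v in robot.observe().items()})
E
```

```text
[(np.float64(1.75), np.float64(1.15), np.float64(-0.75)), (np.float64(1.71), np.float64(0.55), np.float64(-0.75)), (np.float64(1.67), np.float64(-0.06), np.float64(-0.75)), (np.float64(1.64), np.float64(-0.66), np.float64(-0.75)), (np.float64(1.6), np.float64(-1.27), np.float64(-0.75))]
[(np.float64(1.37), np.float64(1.13), np.float64(-0.75)), (np.float64(1.33), np.float64(0.55), np.float64(-0.75)), (np.float64(0.93), np.float64(-0.02), np.float64(0.0)), (np.float64(0.91), np.float64(-0.39), np.float64(-0.0)), (np.float64(1.23), np.float64(-1.2), np.float64(-0.75))]
[(np.float64(0.74), np.float64(0.7), np.float64(0.04)), (np.float64(0.73), np.float64(0.36), np.float64(0.0)), (np.float64(0.71), np.float64(-0.0), np.float64(-0.0)), (np.float64(0.69), np.float64(-0.37), np.float64(0.0)), (np.float64(0.67), np.float64(-0.73), np.float64(-0.0))]
[(np.float64(0.54), np.float64(0.71), np.float64(0.01)), (np.float64(0.52), np.float64(0.36), np.float64(-0.01)), (np.float64(0.5), np.float64(0.01), np.float64(0.0)), (np.float64(0.48), np.float64(-0.34), np.float64(0.0)), (np.float64(0.46), np.f
[... 389 characters left out ...]
p.float64(0.36), np.float64(0.0)), (np.float64(0.11), np.float64(0.03), np.float64(0.0)), (np.float64(0.09), np.float64(-0.3), np.float64(-0.0)), (np.float64(0.07), np.float64(-0.63), np.float64(0.0))]
{'t': np.float64(0.1), 'joints': array([-1.338,  0.629,  0.038,  1.518, -0.027,  0.996, -0.02 ]), 'joint_vel': array([ 0.001, -0.003, -0.   , -0.003, -0.001, -0.   ,  0.   ]), 'tau': array([ 3.0000e-03, -5.6453e+01,  1.2310e+00, -1.9397e+01,  1.1000e-02,
        5.0000e-03, -0.0000e+00]), 'tool_pos': array([0.191, 0.621, 0.231]), 'tcp_rot': array([ 0.804,  0.594, -0.001,  0.   ]), 'force': array([-0.329,  0.056,  0.24 ]), 'torque': array([-0.023, -0.023,  0.032]), 'opening': np.float64(1.003)}
```

View pics/top0.png

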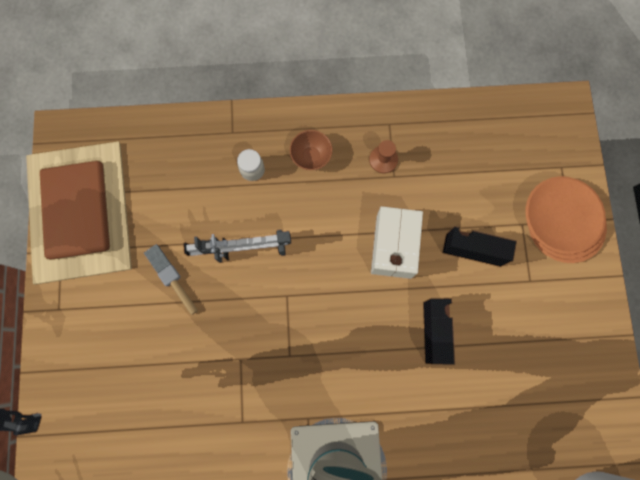

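View pics/side0.png

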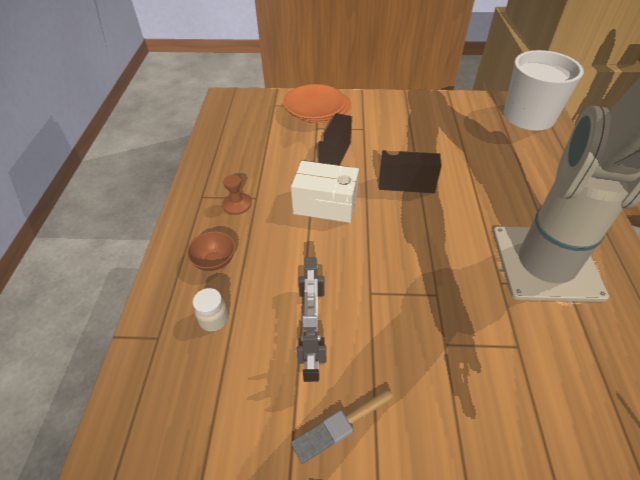

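The white mould is at top-view (398,242), with its pouring hole at (396,260). The black blocks at (480,248) and (438,330) are look-alikes: they are the wrong colour, and the mould is described as white. The clamp runs from (185,247) to (290,238). Its sliding jaw and grip are at the left end (about 205–220, 245) and the fixed jaw is at (283,238).

Run:
```python
from h import *
f=np.load('f0.npz'); 
for n,p,d in(('top',f['tp'],f['td']),('side',f['sp'],f['sd'])):
    W=pts(d,imaging.calibration(n)); hsv=cv2.cvtColor(p,cv2.COLOR_RGB2HSV)
    x,y,z=W[...,0],W[...,1],W[...,2]
    m=(z>.08)&(z<.105)&(y<-.08)&(y>-.3)&(x>.4)&(x<.75)&(hsv[...,1]<80)&(hsv[...,2]>130)
    q=W[m]; r=cv2.minAreaRect((q[:,:2]*1000).astype(np.float32)); print(n,'mould',m.sum(),r,np.median(q[:,2]))
    m=(z>.015)&(z<.2)&(y<.45)&(y>.02)&(x>.45)&(x<.7)
    q=W[m]; print('clamp pts',m.sum(),q.min(0),q.max(0))
    b=W[m&(z>.085)&(z<.11)]; h=W[m&(z>.11)]
    vx,vy,x0,y0=cv2.fitLine((b[:,:2]*1000).astype(np.float32),cv2.DIST_HUBER,0,.01,.01).ravel(); print('bar line',vx,vy,x0,y0,len(b),b.min(0),b.max(0))
    print('tall',len(h),h.min(0),h.max(0),np.median(h,0))
p=f['tp'][190:300,170:440]; s=f['sp'][160:390,270:370]
cv2.imwrite('pics/crop0.png',np.hstack([cv2.resize(p,(540,220),interpolation=2)[:, :, ::-1]]))
s=cv2.resize(s,(260,598),interpolation=2)[:,:,::-1]
o=np.zeros((598,800,3),np.uint8); o[:220,:540]=cv2.resize(p,(540,220),interpolation=2)[:,:,::-1]; o[:,540:]=s
cv2.imwrite('pics/crop0.png',o)
```

```text
top mould 2547 ((521.1777954101562, -177.93368530273438), (101.79241180419922, 151.48731994628906), 79.86763763427734) 0.0940424165995768
clamp pts 2155 [0.45044197 0.07740967 0.0150188 ] [0.57050649 0.44658713 0.15396575]
bar line 0.06333004 -0.99799263 535.2917 199.0633 794 [0.51602741 0.07757281 0.0851491 ] [0.55610865 0.33021601 0.10995294]
tall 138 [0.51834322 0.23596322 0.11098883] [0.54678419 0.29321107 0.15396575] [0.53053108 0.28466744 0.14577939]
side mould 1881 ((520.572998046875, -175.7311248779297), (106.14198303222656, 150.3162078857422), 79.67974853515625) 0.09371780152837184
clamp pts 3749 [0.45051289 0.07951031 0.01500382] [0.57006899 0.44888769 0.15253478]
bar line 0.059031438 -0.99825615 536.32855 207.11922 837 [0.51635166 0.07951031 0.08520264] [0.55692505 0.33166146 0.10995291]
tall 437 [0.51956276 0.24881959 0.11016061] [0.54671725 0.29548738 0.15253478] [0.53300346 0.25864135 0.13526547]
```

View pics/crop0.png

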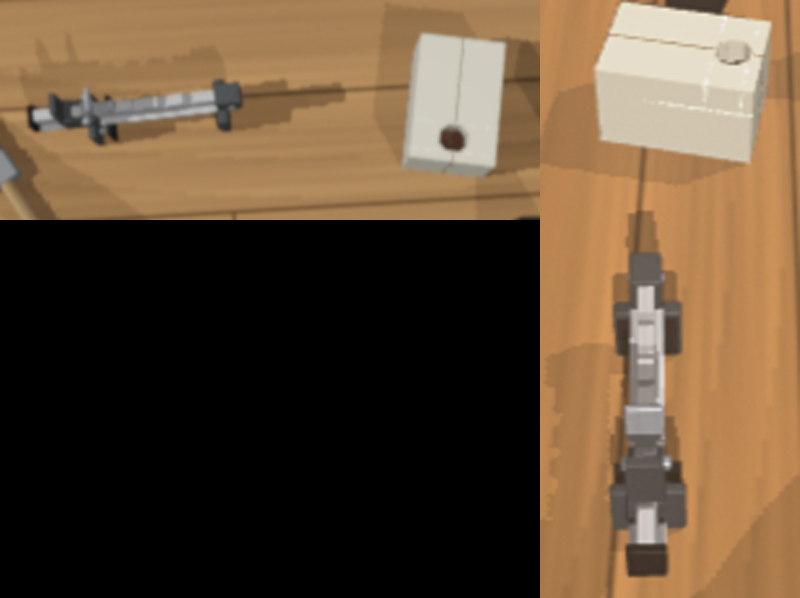

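Request:
play_rows(rows=[[[85,-20,29,0,0],[85,-20,29,0,0],[85,-20,29,0,0],[85,-20,29,0,0],[85,-20,29,0,0],[85,-20,29,0,0],[85,-20,29,0,0],[85,-20,29,0,0],[85,-20,29,0,0],[85,-20,29,0,0],[85,-20,29,0,0],[85,-20,29,0,0]]])

```text
t: 1.1
tool_pos: [0.4538, 0.2878, 0.2311]
tcp_rot: [0.804, 0.594, -0.0, -0.0]
force: [1.0, 0.2, 0.5]
opening: 0.993
```

Request:
play_rows(rows=[[[85,-24,36,0,0],[85,-24,36,0,0],[85,-24,37,0,0],[85,0,0,0,7],[85,0,0,0,7],[85,0,0,0,7],[85,0,0,0,7],[85,0,0,0,7],[85,0,0,0,7],[85,0,0,0,7],[85,0,0,0,7],[85,0,0,0,7]]])

```text
t: 2.1
tool_pos: [0.5323, 0.1928, 0.2309]
tcp_rot: [0.997, 0.083, -0.0, 0.0]
force: [0.2, 0.4, -1.0]
opening: 0.992
```

Request:
play_rows(rows=[[[85,0,0,0,6],[85,0,0,0,0],[85,0,0,0,0],[85,0,0,0,0]]])

```text
t: 2.43
tool_pos: [0.5325, 0.1929, 0.2311]
tcp_rot: [0.999, 0.035, -0.0, 0.0]
force: [-0.0, 0.3, 0.6]
opening: 0.996
```

```bash
cat >> h.py <<'E'
def wpts(d,c):
    v,u=np.mgrid[:480,:640]; a=(u-c['cx'])/c['fx']; b=(v-c['cy'])/c['fy']; r=np.hypot(a,b)+1e-9
    k=np.tan(np.minimum(r,1.5))/r; P=np.stack([a*k*d,b*k*d,d],-1)
    W=P@R.from_quat(c["rotation"]).as_matrix().T+c['xyz']; W[(d<=0)|(r>1.35)]=np.nan; return W
E
python3 - <<'E'
from h import *
p,d,c=grab('wrist','w1'); print(c); W=wpts(d,c); np.savez('w1.npz',p=p,d=d,W=W)
x,y,z=W[...,0],W[...,1],W[...,2]
m=(x>.45)&(x<.62)&(y>.05)&(y<.36)&(z>.088)&(z<.106); b=W[m]
print(len(b),b.min(0),b.max(0),cv2.fitLine((b[:,:2]*1000).astype(np.float32),cv2.DIST_HUBER,0,.01,.01).ravel())
for y0 in np.arange(.08,.34,.02):
    q=b[abs(b[:,1]-y0)<.006]
    if len(q): print(round(y0,2),len(q),np.percentile(q[:,0],[2,50,98]).round(4))
h=W[(x>.45)&(x<.62)&(y>.05)&(y<.36)&(z>.118)&(z<.16)]
print(len(h), np.histogram(h[:,1],bins=np.arange(.2,.32,.004)) if len(h) else '')
E
```

```text
{'fx': 371.64829954431775, 'fy': 371.64829954431775, 'cx': 323.13510986909284, 'cy': 244.13976498753277, 'xyz': array([0.52827385, 0.26799693, 0.37480384]), 'rotation': array([0.9880234 , 0.03532552, 0.00525992, 0.15011396])}
5301 [0.51665216 0.07771316 0.08804786] [0.55703162 0.32966401 0.10599951] [ 5.5736568e-02 -9.9844551e-01  5.3750781e+02  2.0142545e+02]
0.08 186 [0.5317 0.5432 0.5562]
0.1 350 [0.5316 0.5435 0.5554]
0.12 188 [0.536  0.5422 0.5481]
0.14 174 [0.5351 0.5414 0.5468]
0.16 257 [0.534  0.5397 0.5456]
0.18 200 [0.5327 0.5385 0.5445]
0.2 224 [0.5314 0.5378 0.5435]
0.22 200 [0.5314 0.5369 0.5423]
0.24 13 [0.5305 0.5362 0.5413]
0.26 355 [0.5178 0.5276 0.5505]
0.28 486 [0.5203 0.5341 0.5464]
0.3 200 [0.5264 0.5322 0.5381]
0.32 472 [0.5175 0.5302 0.5432]
1448 (array([  0,   0,   0,   0,   0,   0,   0,   0,   0,   0,   0, 116, 300,
       332,  33,   0,   0,   0,   0,   0,  54, 350, 256,   7,   0,   0,
         0,   0,   0]), array([0.2  , 0.204, 0.208, 0.212, 0.216, 0.22 , 0.224, 0.228, 0.232,
       0.236, 0.24 , 0.244, 0.248, 0.252, 0.256, 0.26 , 0.264, 0.268,
       0.272, 0.276, 0.28 , 0.284, 0.288, 0.292, 0.296, 0.3  , 0.304,
       0.308, 0.312, 0.316]))
```

View pics/w1.png

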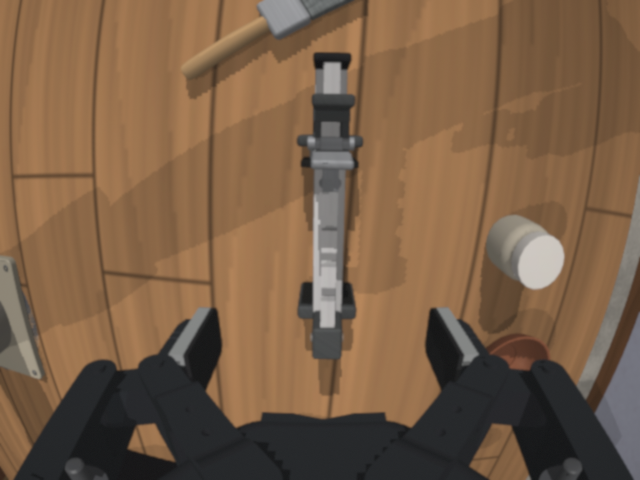

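The wrist view shows the bar centred between the open fingers, with the brush and jar well clear. I'll descend onto the web.

Request:
play_rows(rows=[[[85,5.5,6.3,0,0.7],[85,0,0,18,0],[85,0,0,18,0],[85,0,0,18,0],[85,0,0,18,0],[85,0,0,18,0],[85,0,0,18,0],[85,0,0,18,0],[85,0,0,14,0],[85,0,0,10,0],[85,0,0,10,0],[85,0,0,0,0]]], newtons=50)

```text
t: 3.48
tool_pos: [0.5379, 0.1863, 0.0697]
tcp_rot: [1.0, 0.028, -0.001, 0.0]
force: [0.7, -0.6, -0.2]
opening: 0.999
```

Request:
play_rows(rows=[[[50,0,0,0,0],[50,0,0,0,0],[30,0,0,0,0],[30,0,0,0,0],[20,0,0,0,0],[20,0,0,0,0],[4,0,0,0,0],[4,0,0,0,0],[4,0,0,0,0],[4,0,0,0,0],[4,0,0,0,0],[4,0,0,0,0]]], newtons=50)

```text
t: 4.48
tool_pos: [0.5378, 0.1871, 0.0715]
tcp_rot: [1.0, 0.028, -0.001, -0.0]
force: [-3.4, -0.0, 5.9]
opening: 0.128
```

Request:
play_rows(rows=[[[4,0,0,-3,0],[4,0,0,-5,0],[4,0,0,-10,0],[4,0,0,-14,0],[4,0,0,-14,0],[4,0,0,-14,0],[4,0,0,-14,0],[4,0,0,-14,0],[4,0,0,-14,0],[4,0,0,-14,0],[4,0,0,-9,0],[4,0,0,0,0]]], newtons=90)

```text
t: 5.48
tool_pos: [0.5398, 0.1871, 0.1983]
tcp_rot: [1.0, 0.028, 0.002, -0.001]
force: [1.1, 0.1, -6.9]
opening: 0.119
```

Request:
play_rows(rows=[[[4,0,5,0,0],[4,-1,15,0,0],[4,-1,25,0,0],[4,-1.5,35,0,0],[4,-1.5,35,0,0],[4,-1.5,35,0,0],[4,-1.5,35,0,0],[4,-1.5,35,0,0],[4,-1.5,35,0,0],[4,-1.5,35,0,0],[4,-1,25,0,0],[4,0,20,0,0]]])

```text
t: 6.48
tool_pos: [0.5412, -0.1537, 0.1954]
tcp_rot: [1.0, 0.025, -0.001, 0.001]
force: [0.4, 0.1, -7.7]
opening: 0.118
```

Request:
play_rows(rows=[[[4,0,10,0,0],[4,0,5,0,0],[4,0,0,0,2],[4,0,0,0,3],[4,0,0,0,3],[4,0,0,0,3],[4,0,0,0,2.5],[4,0,0,0,0],[4,0,0,0,0],[4,0,0,0,0],[4,0,0,0,0]]])

```text
t: 7.4
tool_pos: [0.5444, -0.1628, 0.1961]
tcp_rot: [0.996, -0.089, -0.0, -0.0]
force: [-0.4, -0.2, -6.8]
opening: 0.122
```

Run:
```python
from h import *
o=robot.observe(); print(o['tool_pos'],o['tcp_rot'],o['force'])
p,d,c=grab('wrist','w2'); W=wpts(d,c); s,sd,sc=grab('side','s2'); S=pts(sd,sc)
h=np.hstack([cv2.resize(p,(400,300)),cv2.resize(s[120:300,230:470],(400,300))]); cv2.imwrite('pics/both2.png',h[:,:,::-1])
np.savez('w2.npz',p=p,d=d,W=W,S=S,s=s)
x,y,z=W[...,0],W[...,1],W[...,2]
zt=o['tool_pos'][2]+.027
m=(x>.45)&(x<.66)&(y>-.35)&(y<.0)&(z>zt-.012)&(z<zt+.008); b=W[m]
print('bar',len(b),b[:,2].min(),b.min(0),b.max(0),cv2.fitLine((b[:,:2]*1000).astype(np.float32),cv2.DIST_HUBER,0,.01,.01).ravel())
for n,Q,P in(('w',W,p),('s',S,s)):
  hs=cv2.cvtColor(P,cv2.COLOR_RGB2HSV); x,y,z=Q[...,0],Q[...,1],Q[...,2]
  m=(z>.08)&(z<.105)&(y<-.08)&(y>-.3)&(x>.4)&(x<.75)&(hs[...,1]<80)&(hs[...,2]>110)
  q=Q[m]; print(n,len(q),cv2.minAreaRect((q[:,:2]*1000).astype(np.float32)))
```

```text
[ 0.5443672  -0.1627518   0.19612577] [ 9.96006976e-01 -8.92748978e-02 -2.12582541e-04 -2.25329299e-04] [-0.4009198  -0.1682308  -6.84994129]
bar 14155 0.21113274549681915 [ 0.52827874 -0.19985391  0.21113275] [ 0.57636756 -0.06443817  0.231124  ] [ 1.7698343e-01  9.8421383e-01  5.5196338e+02 -1.2785233e+02]
w 14534 ((521.395751953125, -178.39300537109375), (101.38858795166016, 150.91822814941406), 79.72198486328125)
s 1106 ((520.1488037109375, -176.82212829589844), (105.83214569091797, 149.99830627441406), 79.54084777832031)
```

View pics/both2.png

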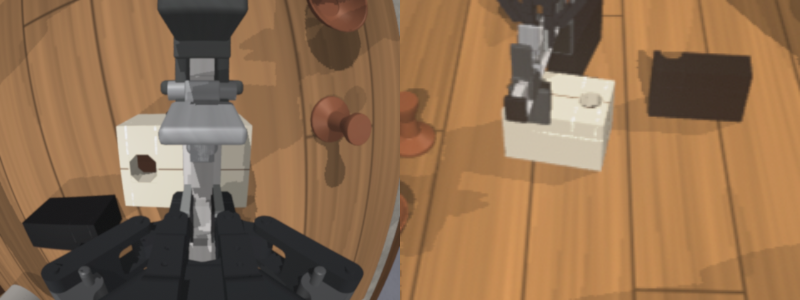

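Request:
play_rows(rows=[[[4,0,0,5,0],[4,0,0,10,0],[4,0,0,12,0],[4,0,0,12,0],[4,0,0,12,0],[4,0,0,12,0],[4,0,0,10,0],[4,0,0,6,0],[4,0,0,4,0],[4,0,0,0,0],[4,0,0,0,0],[4,0,0,0,0]]])

```text
t: 8.5
tool_pos: [0.545, -0.1635, 0.1138]
tcp_rot: [0.996, -0.09, 0.001, 0.0]
force: [0.3, -0.3, -7.4]
opening: 0.124
```

Run:
```python
from h import *
o=robot.observe(); print(o['tool_pos'],o['tcp_rot'],o['force'])
```

```text
[ 0.54498998 -0.16351299  0.11384164] [ 9.95944689e-01 -8.99655029e-02  6.06101071e-04  1.31966990e-04] [ 0.25328825 -0.25153831 -7.42522637]
```

Request:
play_rows(rows=[[[4,0,-1,0,0],[4,0,-1,0,0],[4,0,-1,0,0],[4,0,0,0,0],[4,0,0,0,0]]])

```text
t: 8.92
tool_pos: [0.5451, -0.1601, 0.1134]
tcp_rot: [0.996, -0.09, 0.0, -0.0]
force: [0.7, 0.1, -6.9]
opening: 0.122
```

Request:
play_rows(rows=[[[4,0,-1,0,0],[4,0,0,0,0],[4,0,0,0,0],[4,0,0,0,0]]])

```text
t: 9.25
tool_pos: [0.5452, -0.1594, 0.1133]
tcp_rot: [0.996, -0.09, -0.0, 0.0]
force: [0.3, -0.4, -8.1]
opening: 0.125
```

Request:
play_rows(rows=[[[4,0,-1,0,0],[4,0,0,0,0],[4,0,0,0,0],[4,0,0,0,0]]])

```text
t: 9.58
tool_pos: [0.5454, -0.1583, 0.1133]
tcp_rot: [0.996, -0.09, -0.0, 0.0]
force: [-0.5, -0.1, -7.6]
opening: 0.123
```

Request:
play_rows(rows=[[[4,0,0,2,0],[4,0,0,2,0],[4,0,0,2,0],[4,0,0,1,0],[4,0,0,0,0],[4,0,0,0,0],[4,0,0,0,0]]])

```text
t: 10.17
tool_pos: [0.5454, -0.1584, 0.1063]
tcp_rot: [0.996, -0.09, 0.0, 0.0]
force: [-0.1, -0.1, -7.5]
opening: 0.122
```

Request:
play_rows(rows=[[[4,0,0,1,0],[4,0,0,1,0],[4,0,0,0,0],[4,0,0,0,0],[4,0,0,0,0]]])

```text
t: 10.58
tool_pos: [0.5455, -0.1585, 0.1046]
tcp_rot: [0.996, -0.09, 0.0, 0.0]
force: [-1.6, 0.4, -3.5]
opening: 0.123
```

Touching down. One more millimetre, then open gently.

Request:
play_rows(rows=[[[4,0,0,0.7,0],[4,0,0,0,0],[4,0,0,0,0],[4,0,0,0,0]]], newtons=40)

```text
t: 10.92
tool_pos: [0.5455, -0.1584, 0.1045]
tcp_rot: [0.996, -0.09, 0.0, -0.0]
force: [-2.9, 1.4, 5.5]
opening: 0.119
```

Request:
play_rows(rows=[[[13,0,0,0,0],[15,0,0,0,0],[18,0,0,0,0],[22,0,0,0,0],[30,0,0,0,0],[40,0,0,0,0],[60,0,0,0,0],[85,0,0,0,0],[85,0,0,0,0],[85,0,0,0,0],[85,0,0,0,0],[85,0,0,0,0]]])

```text
t: 11.92
tool_pos: [0.5454, -0.1583, 0.1036]
tcp_rot: [0.996, -0.09, 0.0, -0.0]
force: [0.5, -0.0, 0.3]
opening: 0.991
```

Request:
play_rows(rows=[[[85,0,0,-10,0],[85,0,0,-20,0],[85,0,0,-25,0],[85,0,0,-25,0],[85,0,0,-25,0],[85,0,0,-25,0],[85,0,0,0,0],[85,0,0,0,0]]])

```text
t: 12.58
tool_pos: [0.5462, -0.1587, 0.2356]
tcp_rot: [0.996, -0.09, 0.002, 0.0]
force: [-0.0, 0.4, -0.9]
opening: 0.994
```

```bash
cat > m.py <<'E'
from h import *
import sys
def meas(tag):
    o=robot.observe(); print(o['t'],o['tool_pos'],o['tcp_rot'],o['force'])
    p,d,c=grab('wrist'); W=wpts(d,c); s,sd,sc=grab('side'); S=pts(sd,sc)
    h=np.hstack([cv2.resize(p,(400,300)),cv2.resize(s[120:300,230:470],(400,300))]); cv2.imwrite(f'pics/{tag}.png',h[:,:,::-1])
    np.savez(f'{tag}.npz',p=p,W=W,S=S,s=s)
    C=np.array([.5214,-.1784]); a=np.radians(-10.2); E=np.array([[np.cos(a),np.sin(a)],[-np.sin(a),np.cos(a)]])
    for n,Q,P in(('w',W,p),('s',S,s)):
        hs=cv2.cvtColor(P,cv2.COLOR_RGB2HSV); x,y,z=Q[...,0],Q[...,1],Q[...,2]
        M=(Q[...,:2]-C)@E.T; near=(abs(M[...,0]-.02)<.06)&(M[...,1]>-.12)&(M[...,1]<.2)
        q=Q[(z>.085)&(z<.1)&(y<-.08)&(y>-.3)&(x>.4)&(x<.75)&(hs[...,1]<80)&(hs[...,2]>110)]
        print(n,'mould',len(q),cv2.minAreaRect((q[:,:2]*1000).astype(np.float32)))
        b=M[near&(z>.124)&(z<.136)]; zz=Q[near&(z>.124)&(z<.136)][:,2]
        print(' bar',len(b),b.min(0),b.max(0),np.median(zz),cv2.fitLine((b*1000).astype(np.float32),cv2.DIST_HUBER,0,.01,.01).ravel())
        t=M[near&(z>.155)&(z<.19)][:,1]
        if len(t): hh=np.histogram(t,bins=np.arange(.03,.15,.003)); print(' tall',[(round(e,3),int(k)) for k,e in zip(*hh) if k])
meas(sys.argv[1])
E
python3 m.py m3
```

```text
12.5833 [ 0.54624599 -0.15868494  0.23562701] [ 9.95947106e-01 -8.99205475e-02  1.90433793e-03  1.73180852e-04] [-0.00736905  0.39364838 -0.90576496]
w mould 16498 ((522.645263671875, -170.5958251953125), (128.6885986328125, 150.65084838867188), 79.89920806884766)
 bar 5109 [ 0.00430477 -0.08544785] [0.03861323 0.16563072] 0.13226067754145532 [1.9685773e-03 9.9999803e-01 2.1267691e+01 4.2730808e+01]
 tall [(np.float64(0.081), 236), (np.float64(0.084), 294), (np.float64(0.087), 325), (np.float64(0.09), 124), (np.float64(0.117), 250), (np.float64(0.12), 277), (np.float64(0.123), 296), (np.float64(0.126), 97)]
s mould 1323 ((521.8560791015625, -170.54263305664062), (141.55979919433594, 151.248046875), 79.08808898925781)
 bar 399 [ 0.00246552 -0.08623542] [0.0343668  0.16939961] 0.13045627936767312 [ 2.2741100e-03 -9.9999744e-01  1.7845137e+01  4.2754745e+01]
 tall [(np.float64(0.081), 3), (np.float64(0.084), 10), (np.float64(0.087), 62), (np.float64(0.09), 48), (np.float64(0.093), 7), (np.float64(0.12), 6), (np.float64(0.123), 7), (np.float64(0.126), 76), (np.float64(0.129), 47)]
```

View pics/m3.png

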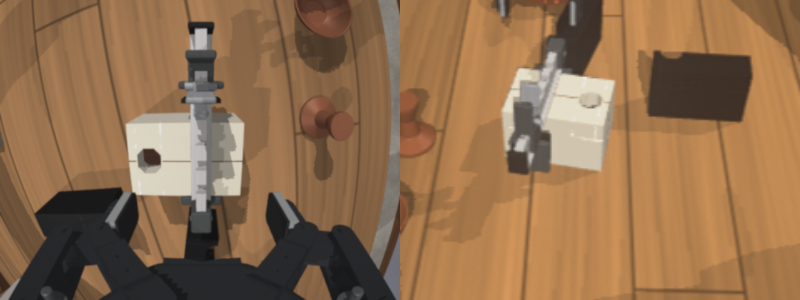

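Request:
play_rows(rows=[[[85,0,0,0,-7],[85,0,0,0,-7],[85,0,0,0,-7],[85,0,0,0,-7],[85,0,0,0,-7],[85,0,0,0,-7],[85,0,0,0,-7],[85,0,0,0,-7],[85,0,0,0,-7],[85,0,0,0,-7],[85,0,0,0,-7],[85,0,0,0,-7]]])

```text
t: 13.68
tool_pos: [0.5444, -0.1581, 0.2321]
tcp_rot: [0.799, 0.602, -0.001, -0.001]
force: [-0.0, -0.2, 0.1]
opening: 0.994
```

Request:
play_rows(rows=[[[85,0,0,0,-6],[85,10,0,0,0],[85,20,0,0,0],[85,20,0,0,0],[85,20,0,0,0],[85,12.5,0,0,0],[85,0,0,0,0],[85,0,0,0,0],[85,0,0,0,0]]])

```text
t: 14.43
tool_pos: [0.5597, -0.0785, 0.2333]
tcp_rot: [0.768, 0.64, -0.001, 0.0]
force: [-0.3, -1.4, -0.9]
opening: 0.995
```

Run:
```python
from h import *
o=robot.observe(); print(o['tool_pos'],o['tcp_rot'],o['joints'][-1])
C=np.array([.5214,-.1784]); a=np.radians(-10.2); E=np.array([[np.cos(a),np.sin(a)],[-np.sin(a),np.cos(a)]])
print('tcp mould xy',E@(o['tool_pos'][:2]-C), 'yaw',R.from_quat(o['tcp_rot']).as_matrix()[:,0])
p,d,c=grab('wrist','w4'); W=wpts(d,c); M=(W[...,:2]-C)@E.T; z=W[...,2]
for lo,hi in((.153,.165),(.165,.18),(.178,.19)):
    t=M[(abs(M[...,0]-.02)<.02)&(M[...,1]>.03)&(M[...,1]<.2)&(z>lo)&(z<hi)]
    if len(t): hh=np.histogram(t[:,1],bins=np.arange(.06,.15,.002)); print(lo,[(round(float(e),3),int(k)) for k,e in zip(*hh) if k],np.percentile(t[:,0],[1,99]))
```

```text
[ 0.55974045 -0.07849853  0.23333037] [ 7.68477793e-01  6.39876078e-01 -6.74810577e-04  1.73427194e-04] 1.4819746686400614
tcp mould xy [0.02004348 0.1051121 ] yaw [ 0.1811163   0.98346088 -0.0012591 ]
0.153 [(0.084, 3), (0.086, 13), (0.088, 22), (0.09, 127), (0.118, 42), (0.12, 20), (0.122, 15), (0.124, 17), (0.126, 8)] [0.00829181 0.03206167]
0.165 [(0.082, 6), (0.084, 22), (0.086, 74), (0.088, 191), (0.09, 13), (0.118, 73), (0.12, 33), (0.122, 27), (0.124, 28), (0.126, 15)] [0.00812103 0.03219292]
0.178 [(0.08, 38), (0.082, 151), (0.084, 167), (0.086, 182), (0.088, 13), (0.118, 66), (0.12, 171), (0.122, 162), (0.124, 160), (0.126, 108)] [0.00843344 0.03356216]
```

Request:
play_rows(rows=[[[85,0,0,10,0],[85,0,0,12,0],[85,0,0,12,0],[85,0,0,12,0],[85,0,0,12,0],[85,0,0,12,0],[85,0,0,8,0],[85,0,0,6,0],[85,0,0,2,0],[85,0,0,0,0],[85,0,0,0,0]]], newtons=30)

```text
t: 15.4
tool_pos: [0.5604, -0.0774, 0.1479]
tcp_rot: [0.768, 0.64, 0.0, 0.0]
force: [0.7, 0.4, -0.3]
opening: 0.998
```

Request:
play_rows(rows=[[[70,0,0,0,0],[60,0,0,0,0],[50,0.5,0,0,0],[50,0.5,0,0,0],[48,0.5,0,0,0],[48,0.5,0,0,0],[48,0,0,0,0],[48,0,0,0,0],[48,0,0,0,0]]])

```text
t: 16.15
tool_pos: [0.5605, -0.0752, 0.1476]
tcp_rot: [0.768, 0.641, -0.0, -0.0]
force: [-0.5, -1.0, 0.2]
opening: 0.569
```

Request:
play_rows(rows=[[[45,0.6,0,0,0],[42,0.6,0,0,0],[39,0.6,0,0,0],[36,0.6,0,0,0],[34,0.6,0,0,0],[32,0,0,0,0],[30,0,0,0,0],[30,0,0,0,0],[30,0,0,0,0],[30,0,0,0,0]]], newtons=30)

```text
t: 16.98
tool_pos: [0.5616, -0.0725, 0.1491]
tcp_rot: [0.768, 0.641, 0.0, 0.001]
force: [-2.6, 1.5, 11.9]
opening: 0.388
```

```bash
cat > q.py <<'E'
from h import *
o=robot.observe(); print(o['t'],o['tool_pos'],o['force'],o['opening']*85.4)
C=np.array([.5214,-.1784]); a=np.radians(-10.2); E=np.array([[np.cos(a),np.sin(a)],[-np.sin(a),np.cos(a)]])
print('tcp mould xy',E@(o['tool_pos'][:2]-C),'force mould',E@o['force'][:2])
p,d,c=grab('wrist'); W=wpts(d,c); M=(W[...,:2]-C)@E.T; z=W[...,2]
b=M[(abs(M[...,0]-.02)<.02)&(M[...,1]>-.13)&(M[...,1]<.2)&(z>.123)&(z<.137)]; print('bar y ends',np.percentile(b[:,1],[.2,99.8]),np.median(b[:,0]))
S,sd,sc=grab('side'); W=pts(sd,sc); M=(W[...,:2]-C)@E.T; z=W[...,2]
b=M[(abs(M[...,0]-.02)<.02)&(M[...,1]>-.13)&(M[...,1]<.2)&(z>.123)&(z<.137)]; print('side bar y ends',np.percentile(b[:,1],[.2,99.8]),len(b))
cv2.imwrite('pics/q%d.png'%int(o['t']*10),np.hstack([cv2.resize(p,(400,300)),cv2.resize(S[120:300,230:470],(400,300))])[:,:,::-1])
E
python3 q.py; ls pics
```

```text
16.9833 [ 0.56155575 -0.07246853  0.14914691] [-2.58992828  1.47357504 11.85472057] 33.10837746557006
tcp mould xy [0.02076227 0.11136826] force mould [-2.80994369  0.99164931]
bar y ends [-0.08342765  0.16567076] 0.017876611759081354
side bar y ends [-0.08097758  0.16917558] 418
both2.png
crop0.png
m3.png
q169.png
s2.png
side0.png
top0.png
w1.png
w2.png
w4.png
```

Request:
play_rows(rows=[[[28,0,0,-1,0],[28,0,0,-1,0],[28,0,0,0,0],[28,0,0,0,0],[28,0,0,0,0]]], newtons=40)

```text
t: 17.5
tool_pos: [0.5611, -0.0725, 0.1498]
tcp_rot: [0.768, 0.641, -0.0, 0.0]
force: [-0.3, 0.2, 5.4]
opening: 0.38
```

View pics/q169.png

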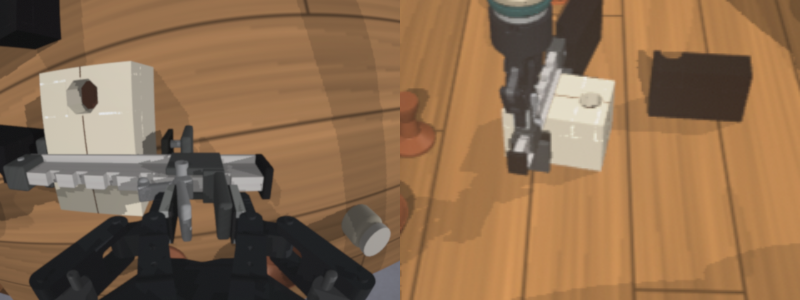

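The tab is squeezed to 32.4 mm and the clamp is still seated square on the mould. I'll slide inward.

Request:
play_rows(rows=[[[28,-1,0,0,0],[28,-1.5,0,0,0],[28,-1.5,0,0,0],[28,-1.5,0,0,0],[28,-1.5,0,0,0],[28,-1.5,0,0,0],[28,-1.5,0,0,0],[28,0,0,0,0],[28,0,0,0,0]]])

```text
t: 18.25
tool_pos: [0.5593, -0.0823, 0.1499]
tcp_rot: [0.768, 0.641, -0.0, 0.0]
force: [-0.3, -1.5, 5.9]
opening: 0.375
```

```bash
python3 q.py
```

```text
18.25 [ 0.55934351 -0.08230797  0.14985056] [-0.30919422 -1.52938386  5.89477997] 32.04951949367662
tcp mould xy [0.0203274  0.10129257] force mould [-0.03347705 -1.55996645]
bar y ends [-0.08374939  0.16532278] 0.018093116840440182
side bar y ends [-0.08235551  0.1697108 ] 447
```

Request:
play_rows(rows=[[[28,-1.5,0,0,0],[28,-1.5,0,0,0],[28,-1.5,0,0,0],[28,-1.5,0,0,0],[28,-1.5,0,0,0],[28,-1.5,0,0,0],[28,-1.5,0,0,0],[28,-1.5,0,0,0],[28,-1.5,0,0,0],[28,-1.5,0,0,0],[28,0,0,0,0],[28,0,0,0,0]]])

```text
t: 19.35
tool_pos: [0.557, -0.0954, 0.1499]
tcp_rot: [0.767, 0.641, 0.001, -0.0]
force: [0.1, 3.7, 6.0]
opening: 0.377
```

```bash
python3 q.py
```

```text
19.35 [ 0.55700047 -0.09541554  0.14987932] [0.10062985 3.72478326 5.99158925] 32.1904789355733
tcp mould xy [0.02034255 0.08797724] force mould [-0.56056282  3.68373534]
bar y ends [-0.0838154   0.16521979] 0.017789137925658057
side bar y ends [-0.08419918  0.16969776] 448
```

Request:
play_rows(rows=[[[28,-1,0,0,0],[28,-1,0,0,0],[28,-1,0,0,0],[28,-0.5,0,0,0],[28,0,0,0,0],[28,0,0,0,0]]])

```text
t: 19.95
tool_pos: [0.5567, -0.0977, 0.15]
tcp_rot: [0.767, 0.641, 0.001, -0.001]
force: [-0.0, 5.2, 6.2]
opening: 0.377
```

```bash
python3 q.py
```

```text
19.95 [ 0.556661   -0.09767523  0.14996522] [-0.03784379  5.18117476  6.1943172 ] 32.196283543138755
tcp mould xy [0.0204086  0.08569315] force mould [-0.95475268  5.09258788]
bar y ends [-0.08397202  0.16517769] 0.0177639424701393
side bar y ends [-0.08238889  0.16940137] 443
```

Request:
play_rows(rows=[[[28,-1,0,0,0],[28,-1,0,0,0],[28,-1,0,0,0],[28,-0.3,0,0,0],[28,0,0,0,0],[28,0,0,0,0]]])

```text
t: 20.55
tool_pos: [0.5562, -0.1, 0.15]
tcp_rot: [0.767, 0.641, 0.002, -0.001]
force: [0.6, 6.7, 6.7]
opening: 0.38
```

```bash
python3 q.py
```

```text
20.55 [ 0.55619339 -0.10003026  0.15001794] [0.58375927 6.70103456 6.72162466] 32.472758114814596
tcp mould xy [0.02036541 0.08329253] force mould [-0.61211766  6.69850364]
bar y ends [-0.08422528  0.16506534] 0.017789328840348756
side bar y ends [-0.08394239  0.16909122] 426
```

Request:
play_rows(rows=[[[33,-0.3,0,0,0],[34,-0.5,0,0,0],[35.5,-0.75,0,0,0],[37,-0.75,0,0,0],[38.5,-0.75,0,0,0],[40,-0.75,0,0,0],[41.5,-0.75,0,0,0],[43,-0.75,0,0,0],[44.5,-0.75,0,0,0],[46,-0.75,0,0,0],[46,0,0,0,0],[46,0,0,0,0]]])

```text
t: 21.65
tool_pos: [0.5547, -0.1063, 0.1488]
tcp_rot: [0.767, 0.641, 0.002, -0.002]
force: [1.3, 6.6, -1.4]
opening: 0.539
```

```bash
python3 q.py
```

```text
21.65 [ 0.55466853 -0.10633083  0.14882681] [ 1.3184759   6.58011598 -1.41594393] 46.00026260661333
tcp mould xy [0.01998039 0.07682151] force mould [0.13240006 6.70960321]
bar y ends [-0.0842823   0.16485064] 0.017414284012677868
side bar y ends [-0.08564302  0.16861923] 420
```

```bash
cat > tab.py <<'E'
from h import *
C=np.array([.5214,-.1784]); a=np.radians(-10.2); E=np.array([[np.cos(a),np.sin(a)],[-np.sin(a),np.cos(a)]])
p,d,c=grab('wrist','tab%d'%int(robot.observe()['t']*10)); W=wpts(d,c); M=(W[...,:2]-C)@E.T; z=W[...,2]
for lo,hi in((.14,.155),(.155,.165),(.165,.178),(.178,.19)):
    t=M[(abs(M[...,0]-.02)<.02)&(M[...,1]>.03)&(M[...,1]<.2)&(z>lo)&(z<hi)]
    hh=np.histogram(t[:,1],bins=np.arange(.04,.15,.002)); print(lo,[(round(float(e),3),int(k)) for k,e in zip(*hh) if k>3])
E
python3 tab.py
```

```text
0.14 [(0.04, 60), (0.042, 29), (0.044, 20), (0.046, 20), (0.048, 19), (0.05, 34), (0.052, 61), (0.054, 23), (0.056, 5), (0.058, 15), (0.06, 20), (0.062, 115), (0.064, 147), (0.066, 160), (0.068, 138), (0.07, 170), (0.072, 59), (0.086, 6), (0.088, 6), (0.09, 177), (0.092, 76), (0.094, 64), (0.096, 57), (0.098, 29)]
0.155 [(0.04, 25), (0.042, 40), (0.044, 21), (0.046, 26), (0.048, 46), (0.05, 50), (0.052, 83), (0.056, 12), (0.058, 42), (0.06, 65), (0.062, 333), (0.09, 139), (0.092, 64), (0.094, 52), (0.096, 52), (0.098, 36), (0.1, 49), (0.102, 48), (0.104, 44), (0.108, 38), (0.11, 35), (0.112, 4)]
0.165 [(0.04, 79), (0.042, 82), (0.044, 40), (0.046, 52), (0.048, 85), (0.05, 95), (0.052, 91), (0.054, 15), (0.056, 74), (0.058, 103), (0.06, 486), (0.062, 46), (0.09, 242), (0.092, 102), (0.094, 92), (0.096, 80), (0.098, 61), (0.1, 84), (0.102, 85), (0.104, 84), (0.106, 12), (0.108, 79), (0.11, 85), (0.112, 33)]
0.178 [(0.04, 40), (0.042, 44), (0.044, 17), (0.046, 73), (0.048, 115), (0.05, 174), (0.052, 443), (0.054, 341), (0.056, 383), (0.058, 487), (0.06, 70), (0.09, 242), (0.092, 392), (0.094, 378), (0.096, 361), (0.098, 458), (0.1, 187), (0.102, 117), (0.104, 94), (0.106, 12), (0.108, 45), (0.11, 40), (0.112, 21)]
```

Run:
```python
import cv2,glob
f=sorted(glob.glob('pics/tab*.png'))[-1]; p=cv2.imread(f); cv2.imwrite('pics/v.png',cv2.resize(p[200:480,130:480],(750,600),interpolation=2)); print(f)
```

```text
pics/tab217.png
```

View pics/v.png

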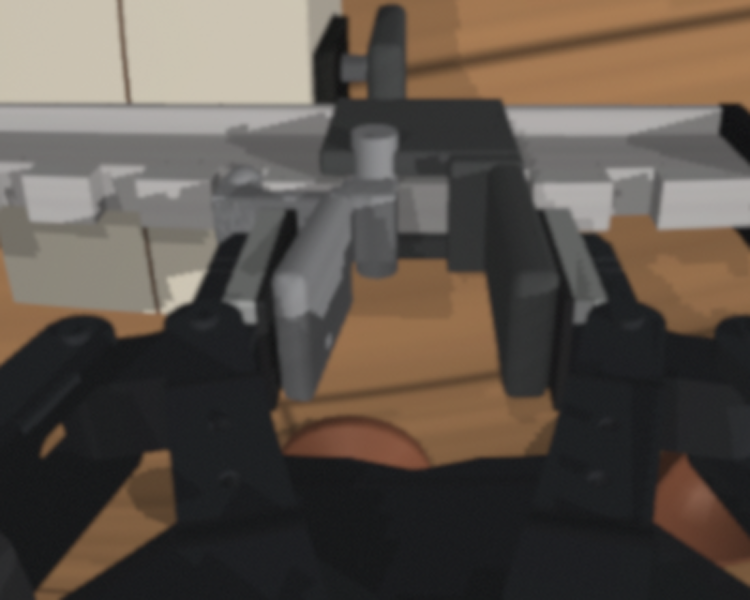

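The picture shows the tab sprung back. The tab-to-palm gap is 30 mm as originally found, and both have shifted 28 mm inward, so the latch is down in the notch. I'll open and retreat.

Request:
play_rows(rows=[[[48,0.3,0,0,0],[50,0.5,0,0,0],[53,0.7,0,0,0],[58,1,0,0,0],[70,1,0,0,0],[85,1,0,0,0],[85,0,0,0,0],[85,0,0,0,0],[85,0,0,0,0],[85,0,0,0,0],[85,0,0,0,0]]])

```text
t: 22.72
tool_pos: [0.5549, -0.1059, 0.1496]
tcp_rot: [0.768, 0.641, -0.0, 0.0]
force: [0.1, 0.4, 0.2]
opening: 0.995
```

Request:
play_rows(rows=[[[85,0,0,-5,0],[85,0,0,-10,0],[85,0,0,-20,0],[85,0,0,-25,0],[85,0,0,-25,0],[85,0,0,-15,0],[85,0,0,0,0],[85,0,0,0,0],[85,0,0,0,0],[85,0,0,0,0]]])

```text
t: 23.55
tool_pos: [0.5542, -0.1057, 0.2487]
tcp_rot: [0.768, 0.641, -0.001, -0.001]
force: [0.5, -0.0, -0.1]
opening: 0.99
```

```bash
python3 tab.py; python3 m.py m9
```

```text
0.14 [(0.04, 26), (0.042, 31), (0.044, 22), (0.046, 36), (0.048, 24), (0.05, 19), (0.052, 11), (0.054, 8), (0.064, 32), (0.066, 69), (0.068, 64), (0.07, 51), (0.072, 65), (0.074, 21), (0.092, 50), (0.094, 18), (0.096, 17), (0.098, 14), (0.1, 7)]
0.155 [(0.06, 13), (0.062, 49), (0.064, 106), (0.092, 52), (0.094, 16), (0.096, 13), (0.098, 16), (0.1, 5)]
0.165 [(0.056, 4), (0.058, 15), (0.06, 27), (0.062, 145), (0.092, 70), (0.094, 20), (0.096, 18), (0.098, 16), (0.1, 8)]
0.178 [(0.054, 29), (0.056, 134), (0.058, 148), (0.06, 154), (0.092, 42), (0.094, 148), (0.096, 140), (0.098, 141), (0.1, 81)]
23.6 [ 0.55418274 -0.1056598   0.24859569] [ 7.67816216e-01  6.40669182e-01 -7.38676600e-04 -8.44065536e-04] [-0.04908285 -0.58797713 -0.85829479]
w mould 15077 ((521.6751708984375, -178.73597717285156), (110.89746856689453, 151.09494018554688), 79.77173614501953)
 bar 5186 [ 0.00368154 -0.08515706] [0.03874585 0.16634422] 0.13206614430593247 [2.9962773e-03 9.9999553e-01 1.9050043e+01 4.5531326e+01]
 tall [(np.float64(0.054), 91), (np.float64(0.057), 243), (np.float64(0.06), 294), (np.float64(0.063), 203), (np.float64(0.09), 1), (np.float64(0.093), 348), (np.float64(0.096), 264), (np.float64(0.099), 174)]
s mould 1282 ((523.814697265625, -158.44406127929688), (161.86032104492188, 150.68797302246094), 79.71944427490234)
 bar 399 [ 0.00315593 -0.08301509] [0.03379007 0.17120994] 0.1306686297799159 [3.3390024e-03 9.9999440e-01 1.7560600e+01 5.2751572e+01]
 tall [(np.float64(0.057), 8), (np.float64(0.06), 39), (np.float64(0.063), 66), (np.float64(0.066), 16), (np.float64(0.069), 1), (np.float64(0.093), 1), (np.float64(0.096), 8), (np.float64(0.099), 45), (np.float64(0.102), 72), (np.float64(0.105), 4)]
```

View pics/m9.png

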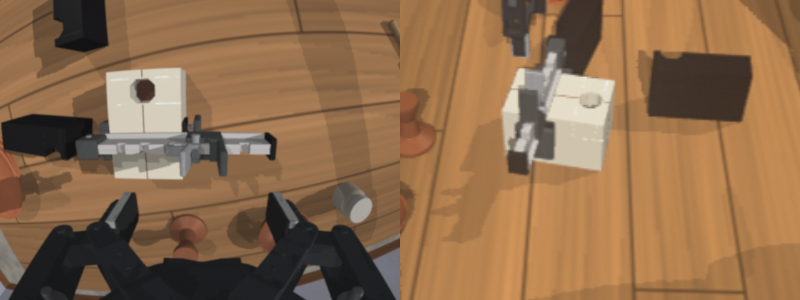

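```bash
python3 -c "
from workcell import robot
print(robot.close_job())"
```

```text
the job is handed in; nothing more can be done
None
```

The clamp is on the mould and latched in the next notch, and the job is handed in. The clock read about 24 s of the 58 s allowed, and no verdict was returned.

I carried the clamp by its bar and set it across the plain part of the mould top. I then let go, gripped the palm plate and tab, squeezed to 32 mm and slid the jaw in. I kept the palm held while the tab sprang back, then released and lifted clear.

**Position:** The last images put the bar 18–19 mm along from mid-length, square to the mould within about 0.2°, with the web top at about 131–132 mm. The mould is where it started to within about 1 mm, and the gripper is clear with no force on it.

**Latch:** The tab is back to its as-found 30 mm gap from the palm plate, so I take the latch to be down.

**Slide:** The jaw moved inward about 27–28 mm by camera, which is somewhat less than 30. The notch play and a roughly 2 mm camera error would explain the difference, and it is inside the 26–34 mm allowed.

**Pressing force:** Before release the pad pushed back with about 6.7 N, which means about 4 mm of pad travel. I didn't measure the fixed jaw's force. I inferred that it presses because the latch took over the load from the gripper.

**Side camera:** Its last outline fit of the mould was spoiled by the clamp covering part of it, so I relied on the wrist camera for the mould's position. I saw no other object move, though I didn't measure the bystanders.

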